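# Find the balance point of a loading arm and leave it balanced on the saddle

### The arm

A 7-joint arm with a two-finger parallel gripper is mounted at the origin on a cart in front of the work surface, level with it; the furniture and walls round the work are solid. World frame = base frame: x ahead of the robot, y to its left, z up, the work surface at z = 0. Lengths are in m, angles in rad, forces in N, time in s.
With the tool pointing down it reaches from about 0.4 to 0.85 m from the base axis. Payload 10.4 kg.
Tool frame: the origin (TCP) lies on the centre line of the jaws, within the pads' length; the fingertips stand 11 mm ahead of it and the grasp point (between the pads) lies 8 mm behind it (tip_reach is the distance from the TCP to the fingertips, in m); z points along the fingers, y is the line along which they close (so a half turn about z gives the same grasp; the last joint's range is limited). The gripper opens to 85 mm and grips with 20 to 120 N. Pads are 22 mm wide; open, the fingers measure 114 mm over their backs; the gripper's body (76 mm by 85 mm) begins 54 mm behind the grasp point. The pads swing forward as they close: fully open they stand 13 mm farther back than shut.
Start: joints at [1.094, 0.332, -0.065, 1.46, 0.022, 1.35, -0.088], TCP at [0.274, -0.562, 0.206] pointing down, gripper open.
Joint ranges: [-2.6, 2.6], [-0.5, 2.12], [-1.47, 1.34], [0.16, 2.42], [-1.27, 4.41], [0.06, 2.06], [-2.6, 2.6]. Speed limits (rad/s): [2.22, 2.22, 2.79, 2.79, 3.14, 3.14, 3.14].

### API

Orientations are given as a unit quaternion [x, y, z, w].
In Python, from workcell import get_obs, camera, hand_in, tip_reach gives the robot as it stands. The module is installed in compiled form; this text tells all that it offers.
- The arm moves only by the tool move_arm, never from a script. Its argument "plan" is a list of rows, each an object with "delta_pos": the shift along the tool's x, y, z in shares of 0.6 m (1.0 is 0.6 m), a list of three; "turn": the turn, a rotation vector about the tool's x, y, z in parts of the range, where 1.0 means 180 degrees, a list of three; "fingers": the closure, from 0 (fully open) to 1 (shut). A call has 1 to 12 rows; each row is the pose to reach, as a shift and turn from the pose commanded when the call began, along the tool's axes at that moment; what a row does not reach only later rows make up. A row lasts 1/8 s, in which the tool goes at most 62.5 mm and 10.7 degrees, less where a joint would pass 70% of its speed; a pose out of reach is approached as far as the arm can. No shift or turn number may pass 1 either way. A call with a gripper value outside its range is refused whole. The fingers move at their own pace and stop on an object; "force" is the grip in N (left out, the last holds). Time passes only in rows, so rows that repeat a pose let the fingers close. It gives the time, the measured TCP pose, the force, the opening and the grip force at its end, in the units of the state.
- get_obs(): the state, without advancing time (a new reading comes with each control period).
- camera(name): name is "side" or "top"; returns a dict with "color" (400x640x3 uint8, red, green, blue), "range_z" (400x640 float32, m along the optical axis (not along the pixel's ray), 0 where there is no reading), "fx", "fy", "cx", "cy" (pixels), "k1" (the pictures are not rectified: a ray, as slopes to the right and down, at radius r is drawn at 1 + k1 r^2 times it, then the intrinsics apply), "R" (3x3) and "t" (3): a world point X has camera coordinates R X + t. Camera axes: x right, y down, z forward; pixel columns grow to the right and rows downward; lengths in m; the calibration is good to about 2 mm. A picture is of the moment at which its call begins.
- hand_in(): hands the job in; it is judged then, once.
The state is a dict: "clock": time; "joint_pos": joint angles; "joint_velocities": joint speeds; "tau": joint torques, N m; "position": TCP position; "ee_rot": TCP orientation; "ft_force": force on the tool from outside, world axes, zero at the start; "torque": the same for the moment, N m; "grip_width": opening from 0.0 (shut) to 1.0 (fully open); "grasp_force": force on a finger pad.
Only numpy, scipy, OpenCV 4.12 (cv2) and the standard library are available. Lean on these libraries where they do the work, as an engineer would, in place of code of your own. Each camera call takes 0.05 s, during which the arm holds its last target. There are 200 camera calls.

### The job

The tester's loading arm, a square tube lying in the storage rack, has a ballast slug hidden inside, so nobody knows where it balances: find the balance point by lifting it a little at trial points, never letting it tip far, then lay it gently on the narrow saddle of the balance stand and let go, so that it stays there level by itself, touching neither of the red catch stops. Do not press the arm hard on the stand, and leave the other things on the worktop where they are.

Things in the scene. Friction and masses are not known exactly. Their poses are not given: they have to be found in the camera images.
- load_arm: Loading arm: closed square aluminium tube, 24 (x) x 320 long (y) x 30 high (z) mm, red cap at +y, black cap at -y, lines 20 mm apart on top. Origin: middle of its underside, z up. About 0.55 kg; a heavy slug is fixed somewhere inside, unseen: the balance point lies up to 85 mm from the middle, towards either end. At the start it lies level in the rack.
- rack: Storage rack, fixed: grey base strip 64x290x10 mm with two black notched rests centred at y = +120 and -120 mm, each 16 mm long (y). Rest floor 40 mm above the origin; the notch is 36 mm wide between cheeks that rise 8 mm above the floor. Origin: centre of its underside, on the worktop; y runs along the arm that lies in it, z up.
- stand: Balance stand, fixed: blue base 80x190x12 mm carrying the saddle in the middle and a red-topped catch stop on either side. Origin: centre of its underside, on the worktop; y is the direction in which the arm has to lie on it (either way round), z up.
- saddle: Steel saddle, same axes as the stand, its origin at the stand's: flat brass floor 60 mm up, only 14 mm long (y), 34 mm wide between cheeks 8 mm high. Sprung, 6 N/mm: it sinks 1 mm under the arm, bottoms hard at 4 mm. The arm stays level only if its balance point is within 6 mm of the saddle's middle; else it tips 5 degrees onto a catch stop and can be lifted and tried again.
- catch_plus: Catch stop of the stand with red rectangular top (30x12 mm), same origin and axes as the stand; its top is 54 mm above the origin, centred at y = +70 mm.
- catch_minus: The other catch stop, the same at y = -70 mm.
- abrasive_wheel_1: Bystander: small brown abrasive wheel lying flat, 52x52x13 mm. Origin: centre of its underside.
- abrasive_wheel_2: Bystander: small grey abrasive wheel lying flat, 50x50x13 mm. Origin: centre of its underside.
- stopwatch: Bystander: round white stopwatch lying flat, 65x58x14 mm. Origin: centre of its underside.
- sample_tin: Bystander: round white tin, 67 mm across, 33 mm tall. Origin: centre of its underside.
- dial_gauge: Bystander: dial gauge with black bow, lying flat, 110x70x19 mm. Origin: centre of its underside.
Things that resemble listed ones, but are neither listed nor needed, are in the scene too. There is more than one size of the stand; the job needs the largest.

How it is judged:
On the way:
1. the arm is lifted clear of the rack, held by the fingers, without tipping (contact force between load_arm and the fingers above 1 N and contact force between load_arm and rack below 0.1 N and z of load_arm in the frame of rack above 0.045 m and angle between load_arm's own z axis and vertical below 0.2 rad), for 0.2 s.
At the end, for the whole second after the job is handed in: The loading arm lies by itself on the saddle (its underside 56 to 63 mm above the stand's underside, bearing on the saddle with over 2 N), level within 0.04 rad, at rest (under 0.05 m/s and 0.3 rad/s), touching neither catch stop, nor the rack, nor the fingers (contact force between load_arm and saddle above 2 N and contact force between load_arm and catch_plus below 0.1 N and contact force between load_arm and catch_minus below 0.1 N and contact force between load_arm and rack below 0.1 N and contact force between load_arm and the fingers below 0.1 N and angle between load_arm's own z axis and vertical below 0.04 rad and z of load_arm in the frame of saddle between 0.056 and 0.063 m and linear speed of load_arm below 0.05 m/s and angular speed of load_arm below 0.3 rad/s).
It fails at once if the arm tips more than 0.25 rad (angle between load_arm's own z axis and vertical above 0.25 rad).
It fails at once if the arm is pressed or dropped on the stand with more than 25 N (contact force between load_arm and stand above 25 N).
It fails at once if one of the other things on the worktop is moved more than 30 mm (distance of any of abrasive_wheel_1, abrasive_wheel_2, stopwatch, sample_tin, dial_gauge from where it was at the start of the episode above 0.03 m).
It also fails if it takes over 53 s, if anything falls off the work surface, if the arm or the gripper's body presses on something with over 40 N, if the wrist force passes 120 N, or if a joint passes its speed limit or range.

## Working session

There is one attempt and no reset: what is moved stays moved. The work goes in short steps, Python scripts to look and compute and a tool call to move; the robot and the scene stay as the last step left them, time stands still between calls to the robot, and variables do not carry over. Pictures are saved under pics/ and viewed, at most 10 in all, crops included, and the job is handed in when it is done.

Besides the shell and the picture viewer there is one more tool, called after "Request:" as name(argument=value, ...), one argument or row to a line, values as JSON. move_arm: Moves the arm, as the interface text tells. Its arguments: {"type":"object","properties":{"plan":{"type":"array","items":{"type":"object","properties":{"delta_pos":{"type":"array","items":{"type":"number"}},"turn":{"type":"array","items":{"type":"number"}},"fingers":{"type":"number"}}}},"force":{"type":"number"}},"required":["plan"]}

```bash
mkdir -p pics; cat > h.py <<'E'
import numpy as np, cv2
from workcell import get_obs, camera, tip_reach
def cloud(c):
    h,w=c['range_z'].shape
    u,v=np.meshgrid(np.arange(w),np.arange(h))
    x=(u-c['cx'])/c['fx'];y=(v-c['cy'])/c['fy']
    a,b=x.copy(),y.copy()
    for _ in range(8):
        s=1+c['k1']*(a*a+b*b);a=x/s;b=y/s
    z=c['range_z'];P=np.stack([a*z,b*z,z],-1)
    W=(P-c['t'])@c['R'];W[z==0]=np.nan
    return W
def snap(n,f):
    c=camera(n);np.savez('%s.npz'%f,**c)
    cv2.imwrite('pics/%s.png'%f,c['color'][:,:,::-1]);return c
E
python3 - <<'E'
from h import *
for n in('top','side'):
    c=snap(n,n+'0');print(n,c['fx'],c['k1'],-c['R'].T@c['t'])
o=get_obs();print({k:np.round(v,3).tolist() for k,v in o.items()},tip_reach)
E
```

```text
top 372.17469562686216 0.022975201216837344 [0.51639453 0.01692722 1.23869048]
side 420.2701431964612 -0.09545673698638525 [ 0.09160629 -1.09770338  0.93210949]
{'clock': 0.1, 'joint_pos': [1.094, 0.333, -0.065, 1.461, 0.022, 1.35, -0.089], 'joint_velocities': [0.002, -0.002, 0.0, -0.003, -0.002, 0.0, -0.0], 'tau': [0.002, -62.675, 0.05, -39.244, 0.016, 0.007, -0.0], 'position': [0.274, -0.561, 0.206], 'ee_rot': [0.974, 0.225, -0.0, -0.001], 'ft_force': [0.676, -0.033, -0.447], 'torque': [0.03, 0.078, -0.057], 'grasp_force': 0.0, 'grip_width': 1.002} 0.011
```

View pics/top0.png

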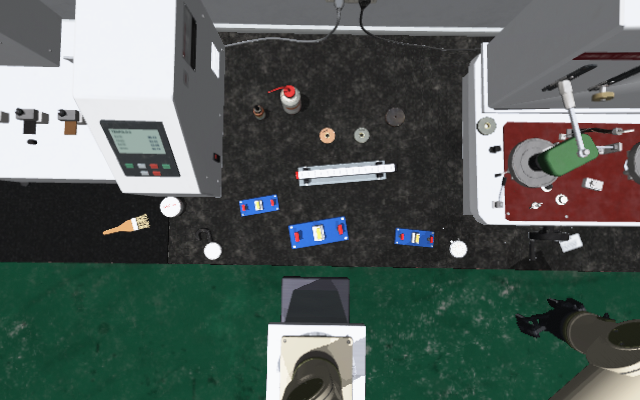

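View pics/side0.png

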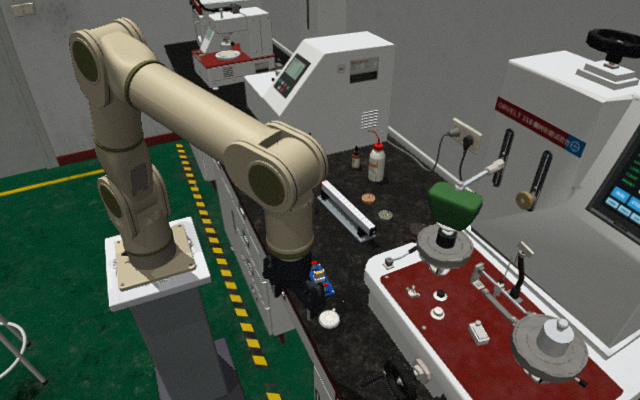

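The top picture shows three blue stands: (258,205), (318,232) and (414,238). The one at (318,232) is clearly the largest, so it fits. The loading arm lies in the rack around (345,173), red cap at (297,175). I'll confirm with a crop and measure.

```bash
python3 - <<'E'
from h import *
c=dict(np.load('top0.npz'));W=cloud(c);C=c['color'].astype(int);hsv=cv2.cvtColor(c['color'],cv2.COLOR_RGB2HSV)
cv2.imwrite('pics/crop.png',cv2.resize(c['color'][150:260,230:440,::-1],None,fx=3.8,fy=3.8,interpolation=cv2.INTER_CUBIC))
blue=cv2.inRange(hsv,(100,150,60),(125,255,255))
n,l,s,ce=cv2.connectedComponentsWithStats(cv2.morphologyEx(blue,cv2.MORPH_CLOSE,np.ones((9,9))))
for i in range(1,n):
    if s[i,4]>150:
        P=W[(l==i)];P=P[np.isfinite(P[:,0])]
        r=cv2.minAreaRect(P[:,:2].astype(np.float32)*1000);print('blue',ce[i],r,np.percentile(P[:,2],[5,50,95,99]))
# arm top: bright band, high z
m=(W[...,2]>.055)&(W[...,2]<.095)
m[:,:230]=0;m[:,440:]=0;m[:150]=0;m[260:]=0
n,l,s,ce=cv2.connectedComponentsWithStats(m.astype(np.uint8))
for i in range(1,n):
    if s[i,4]>25:
        P=W[l==i];r=cv2.minAreaRect(P[:,:2].astype(np.float32)*1000);print('high',ce[i],s[i,4],r,np.percentile(P[:,2],[5,50,95]))
red=cv2.inRange(hsv,(0,150,90),(8,255,255))|cv2.inRange(hsv,(172,150,90),(180,255,255))
n,l,s,ce=cv2.connectedComponentsWithStats(red)
for i in range(1,n):
    if 8<s[i,4]<300 and 230<ce[i][0]<440: print('red',ce[i],s[i,4],np.nanmean(W[l==i],0))
E
```

```text
blue [258.93026941 204.9318542 ] ((537.3187866210938, 198.79132080078125), (54.80472183227539, 128.1999053955078), 10.901938438415527) [0.00453369 0.00931202 0.03905771 0.04520103]
blue [317.9545098  232.04470588] ((450.68780517578125, 1.9547271728515625), (79.93133544921875, 191.54049682617188), 10.343164443969727) [0.00766679 0.01252541 0.05227135 0.05700064]
blue [413.67981073 237.32334385] ((438.6682434082031, -315.1415710449219), (128.41908264160156, 53.30155944824219), 85.31369018554688) [0.00412295 0.00881356 0.03884551 0.04431777]
high [346.50872818 171.24064838] 802 ((646.9119262695312, -85.090576171875), (24.453908920288086, 321.7882995605469), 5.3699445724487305) [0.06501332 0.07025868 0.07368817]
high [318.71212121 233.12121212] 66 ((450.38702392578125, -0.08398628234863281), (45.620361328125, 13.487316131591797), 10.386305809020996) [0.05730773 0.06203059 0.06965575]
red [286.45323741  90.10071942] 139 [0.87748893 0.10355471 0.14661207]
red [296.35294118 174.23529412] 17 [0.63692275 0.07446409 0.04497893]
red [272. 202.] 13 [0.54650994 0.15192072 0.03537188]
red [243.23076923 207.38461538] 13 [0.52769529 0.24429958 0.0352486 ]
red [339.88571429 229.02857143] 35 [ 0.46358319 -0.06752611  0.0492132 ]
red [296.63333333 236.36666667] 30 [0.43847641 0.06947767 0.05375166]
red [401.71428571 236.21428571] 14 [ 0.44324968 -0.26745658  0.03504858]
red [431.  239.5] 18 [ 0.43441605 -0.36101649  0.03570131]
```

View pics/crop.png

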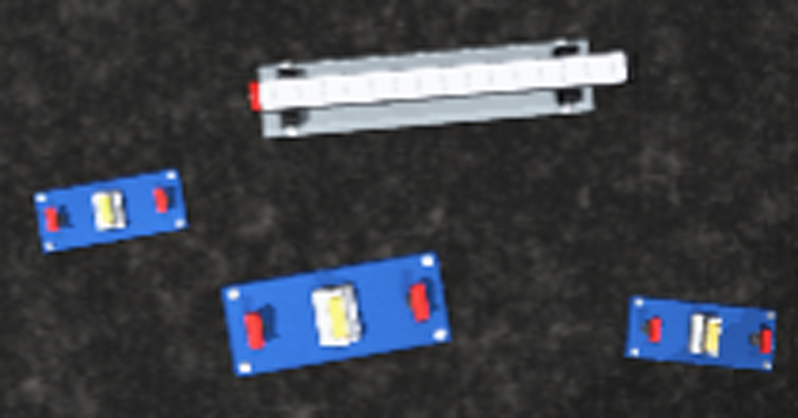

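Three look-alike stands: (258,205) measures 55x128 mm, (318,232) 80x191 mm, and (414,238) 53x128 mm. The crop confirms that the middle one is the 80x190 stand. Next: check heights with the side view and compute the first move.

```bash
cat >> h.py <<'E'
from scipy.spatial.transform import Rotation as Ro
ARM=np.array([.647,-.085]);PA=np.radians(5.4);ST=np.array([.4507,.001]);PS=np.radians(10.4)
def ax(p): return np.array([-np.sin(p),np.cos(p)])
def goal(xy,z,psi):
    "tool x along +y of part, z down; prints delta_pos, turn"
    o=get_obs();R=Ro.from_quat(o['ee_rot']);p=np.array(o['position'])
    yv=ax(psi);X=np.array([*yv,0]);Z=np.array([0,0,-1.]);T=Ro.from_matrix(np.c_[X,np.cross(Z,X),Z])
    print('d',np.round(R.inv().apply(np.array([*xy,z])-p),4),'turn',np.round((R.inv()*T).as_rotvec(),4),'t',o['clock'],'p',np.round(p,4))
E
python3 - <<'E'
from h import *
c=dict(np.load('side0.npz'));W=cloud(c)
m=(W[...,2]>.05)&(W[...,2]<.09)&(abs(W[...,0]-.647)<.06)&(W[...,1]>-.28)&(W[...,1]<.12)
t=m&(W[...,2]>.064)
P=W[t];print(t.sum(),cv2.minAreaRect(P[:,:2].astype(np.float32)*1000),np.percentile(P[:,2],[5,50,95]))
s=(abs(W[...,0]-.45)<.1)&(abs(W[...,1])<.12)&(W[...,2]>.003);print('stand px',s.sum())
goal(ARM,.18,PA)
E
```

```text
462 ((648.663818359375, -87.06382751464844), (28.63880729675293, 318.24267578125), 5.279191493988037) [0.06565371 0.07022399 0.07350616]
stand px 48
d [ 0.5443 -0.2646  0.0258] turn [-1.1000e-03 -7.0000e-04 -1.2112e+00] t 0.1 p [ 0.2738 -0.5614  0.2055]
```

Both views agree: arm top at 70 mm, and the centre matches within 2 mm.

The manual's scale: shifts go in shares of 0.6 m and turns go in shares of 180 degrees. Converting my numbers, 0.544 m is 0.9067, 0.45 m is 0.75, -0.12 rad is -0.0382.

Request:
move_arm(
  plan=[
    {"delta_pos": [0.0833,-0.0417,0],"turn": [0,0,-0.0382],"fingers": 0},
    {"delta_pos": [0.1667,-0.0833,0],"turn": [0,0,-0.0764],"fingers": 0},
    {"delta_pos": [0.25,-0.1217,0],"turn": [0,0,-0.1146],"fingers": 0},
    {"delta_pos": [0.3333,-0.1633,0],"turn": [0,0,-0.1528],"fingers": 0},
    {"delta_pos": [0.4167,-0.2033,0],"turn": [0,0,-0.191],"fingers": 0},
    {"delta_pos": [0.5,-0.2433,0],"turn": [0,0,-0.2292],"fingers": 0},
    {"delta_pos": [0.5833,-0.2833,0],"turn": [0,0,-0.2674],"fingers": 0},
    {"delta_pos": [0.6667,-0.325,0],"turn": [0,0,-0.3056],"fingers": 0},
    {"delta_pos": [0.75,-0.365,0.0167],"turn": [0,0,-0.3438],"fingers": 0},
    {"delta_pos": [0.8333,-0.405,0.0333],"turn": [0,0,-0.382],"fingers": 0},
    {"delta_pos": [0.9067,-0.4417,0.0433],"turn": [0,0,-0.3855],"fingers": 0},
    {"delta_pos": [0.9067,-0.4417,0.0433],"turn": [0,0,-0.3855],"fingers": 0},
  ],
)

```text
clock: 1.6
position: [0.6476, -0.0797, 0.1787]
ee_rot: [0.671, 0.742, 0.001, -0.002]
ft_force: [-0.5, 0.0, 0.3]
grip_width: 1.001
grasp_force: 0.0
```

```bash
python3 - <<'E'
from h import *
goal(ARM,.055,PA);o=get_obs();print(o['ft_force'],o['torque'],o['joint_pos'])
c=snap('side','side1');c2=snap('top','top1');W=cloud(c2)
cv2.imwrite('pics/s1.png',cv2.resize(c['color'][130:330,230:430,::-1],None,fx=3,fy=3))
E
```

```text
d [-0.0056 -0.001   0.1237] turn [-0.0013 -0.0032  0.0065] t 1.6 p [ 0.6476 -0.0797  0.1787]
[-0.5138706   0.03560773  0.33657275] [-0.00092713  0.02659559 -0.02169605] [ 0.4316522   0.45903378 -0.52129874  1.39440977  0.22490601  1.34931472
  0.00643111]
```

View pics/s1.png

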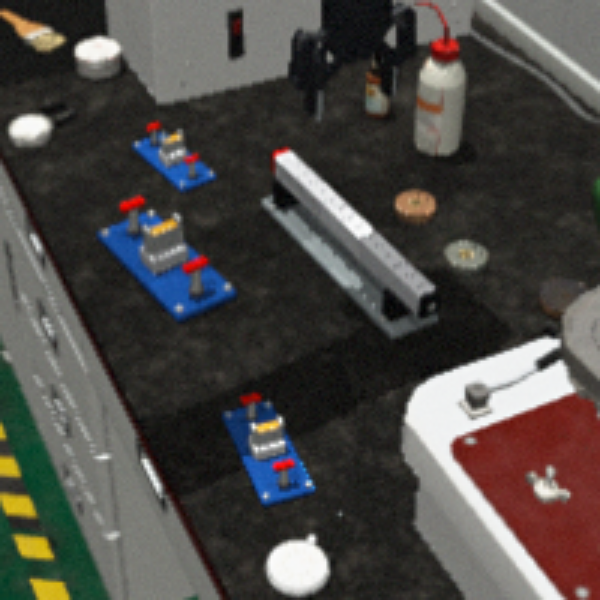

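The side crop shows the large stand (165,260), the arm in the rack (350,230) and the gripper at (350,60) above it, unobstructed. Now I'll measure the fingertip height and the stand.

```bash
python3 - <<'E'
from h import *
W=cloud(dict(np.load('side1.npz')));hsv=cv2.cvtColor(np.load('side1.npz')['color'],cv2.COLOR_RGB2HSV)
m=(abs(W[...,0]-.647)<.09)&(abs(W[...,1]+.08)<.05)&(W[...,2]>.1)&(W[...,2]<.26)
P=W[m];print('tip z',np.sort(P[:,2])[:12].round(4))
for lo,hi in((.565,.647),(.647,.73)):
    q=P[(P[:,0]>lo)&(P[:,0]<hi)&(P[:,2]<.19)];print(len(q),q.min(0).round(3),q.max(0).round(3))
s=(abs(W[...,0]-.45)<.1)&(abs(W[...,1])<.13)&(W[...,2]>.005)&(W[...,2]<.08)
P=W[s];b=P[P[:,2]<.02];print('base',cv2.minAreaRect(b[:,:2].astype(np.float32)*1000))
r=s&(((hsv[...,0]<8)|(hsv[...,0]>172))&(hsv[...,1]>150))&(W[...,2]>.045)
for k in (-1,1): print('red',np.nanmedian(W[r&(W[...,1]*k>.03)],0))
y=s&(abs(W[...,1])<.03)&(hsv[...,0]>12)&(hsv[...,0]<30)&(hsv[...,1]>110);print('brass',y.sum(),np.median(W[y],0))
W=cloud(dict(np.load('top0.npz')));hsv=cv2.cvtColor(np.load('top0.npz')['color'],cv2.COLOR_RGB2HSV)
y=(abs(W[...,0]-.45)<.04)&(abs(W[...,1])<.03)&(W[...,2]>.04)&(hsv[...,0]>12)&(hsv[...,0]<30)&(hsv[...,1]>110);print('brass top',y.sum(),np.mean(W[y],0),np.median(W[y],0))
E
```

```text
tip z [0.2163 0.2188 0.2188 0.22   0.2211 0.2211 0.2212 0.2212 0.2215 0.2215
 0.2223 0.2229]Traceback (most recent call last):
  File "<stdin>", line 6, in <module>
    return umr_minimum(a, axis, None, out, keepdims, initial, where)
ValueError: zero-size array to reduction operation minimum which has no identity
```

Scaled: 0.115 m is 0.1917, 0.04 m is 0.0667, 0.006 rad is 0.0019.

Request:
move_arm(
  plan=[
    {"delta_pos": [-0.0093,-0.0017,0.0667],"turn": [0,-0.001,0.0019],"fingers": 0},
    {"delta_pos": [-0.0093,-0.0017,0.1167],"turn": [0,-0.001,0.0019],"fingers": 0},
    {"delta_pos": [-0.0093,-0.0017,0.1667],"turn": [0,-0.001,0.0019],"fingers": 0},
    {"delta_pos": [-0.0093,-0.0017,0.1917],"turn": [0,-0.001,0.0019],"fingers": 0},
    {"delta_pos": [-0.0093,-0.0017,0.1917],"turn": [0,-0.001,0.0019],"fingers": 0},
  ],
)

```text
clock: 2.33
position: [0.6456, -0.0917, 0.0647]
ee_rot: [0.676, 0.737, -0.002, 0.001]
ft_force: [-0.1, 0.6, 0.1]
grip_width: 0.998
grasp_force: 0.0
```

```bash
python3 - <<'E'
from h import *
W=cloud(dict(np.load('side1.npz')));hsv=cv2.cvtColor(np.load('side1.npz')['color'],cv2.COLOR_RGB2HSV)
s=(abs(W[...,0]-.45)<.1)&(abs(W[...,1])<.13)&(W[...,2]>.005)&(W[...,2]<.08)
P=W[s];b=P[P[:,2]<.02];print('base',cv2.minAreaRect(b[:,:2].astype(np.float32)*1000))
r=s&(((hsv[...,0]<8)|(hsv[...,0]>172))&(hsv[...,1]>150))&(W[...,2]>.045)
for k in (-1,1): print('red',np.nanmedian(W[r&(W[...,1]*k>.03)],0))
y=s&(abs(W[...,1])<.03)&(hsv[...,0]>12)&(hsv[...,0]<30)&(hsv[...,1]>110);print('brass',y.sum(),np.median(W[y],0))
c=snap('side','side2');snap('top','top2');W=cloud(c)
m=(abs(W[...,0]-.647)<.09)&(abs(W[...,1]+.08)<.03)&(W[...,2]>.02)&(W[...,2]<.2)
cv2.imwrite('pics/s2.png',cv2.resize(c['color'][110:260,280:420,::-1],None,fx=4,fy=4))
goal(ARM,.055,PA);o=get_obs();print(o['ft_force'],o['torque'])
E
```

```text
base ((448.5573425292969, -0.630767822265625), (192.16986083984375, 258.9763488769531), 0.27201056480407715)
red [ 0.46350166 -0.07326217  0.05313842]
red [0.43902648 0.0655587  0.05377361]
brass 23 [ 0.45566381 -0.00179368  0.06043325]
d [0.0063 0.0006 0.0115] turn [ 0.0016  0.0036 -0.0069] t 2.425 p [ 0.647  -0.0912  0.0666]
[0.70335111 0.21887978 1.00556399] [0.02776322 0.04779871 0.02559322]
```

View pics/s2.png

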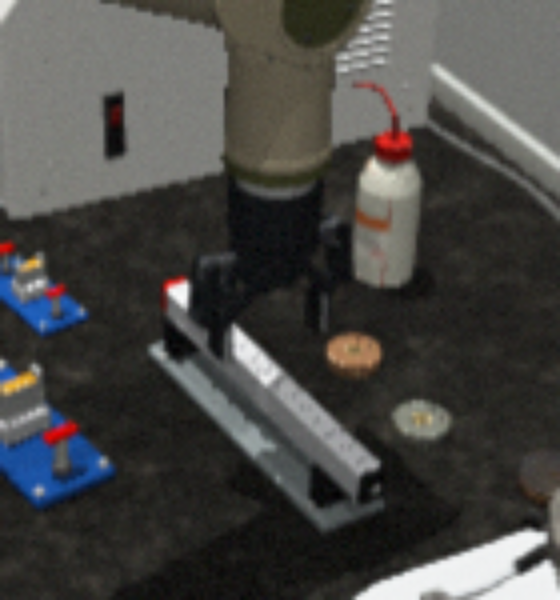

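The fingers straddle the arm near its middle, the near fingertip at (218,355) in the crop. Closing now at 50 N after 7 mm more descent, then lifting slightly.

Scaled: 0.008 m is 0.0133, 0.006 m is 0.01.

Request:
move_arm(
  plan=[
    {"delta_pos": [0.01,0,0.0133],"turn": [0,0,0],"fingers": 0},
    {"delta_pos": [0.01,0,0.0133],"turn": [0,0,0],"fingers": 0.5},
    {"delta_pos": [0.01,0,0.0133],"turn": [0,0,0],"fingers": 0.8},
    {"delta_pos": [0.01,0,0.0133],"turn": [0,0,0],"fingers": 1},
    {"delta_pos": [0.01,0,0.0133],"turn": [0,0,0],"fingers": 1},
    {"delta_pos": [0.01,0,0.0133],"turn": [0,0,0],"fingers": 1},
    {"delta_pos": [0.01,0,0.0133],"turn": [0,0,0],"fingers": 1},
  ],
  force=50,
)

```text
clock: 3.3
position: [0.6458, -0.0849, 0.0572]
ee_rot: [0.675, 0.738, -0.001, 0.001]
ft_force: [-0.2, 0.4, 0.8]
grip_width: 0.003
grasp_force: 0.0
```

```bash
python3 - <<'E'
from h import *
goal(ARM,.055,PA);o=get_obs();print(o['ft_force'],o['torque'],o['grip_width'],o['grasp_force'])
E
```

```text
d [-0.0002  0.0012  0.0022] turn [ 0.      0.0031 -0.0063] t 3.3 p [ 0.6458 -0.0849  0.0572]
[-0.21078695  0.3908545   0.76385485] [ 0.01178701 -0.03129222  0.00600989] 0.0026032819704278048 0.0
```

The gripper shut on nothing. Look.

```bash
python3 - <<'E'
from h import *
c=snap('side','side3');d=snap('top','top3')
a=cv2.resize(c['color'][110:260,280:420,::-1],(400,428));b=cv2.resize(d['color'][130:230,270:400,::-1],(400,308))
cv2.imwrite('pics/s3.png',np.hstack([a,np.vstack([b,np.zeros((120,400,3),np.uint8)])]))
E
```

```text
(no output)
```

View pics/s3.png

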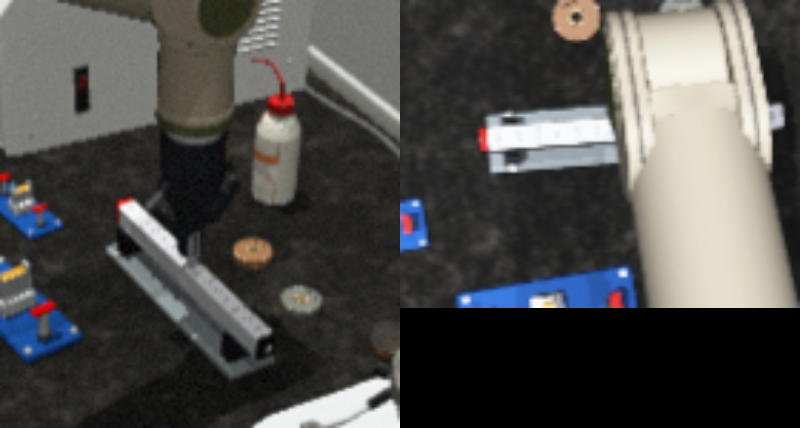

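```bash
cat >> h.py <<'E'
def proj(c,X):
    q=np.asarray(X)@c['R'].T+c['t'];a=q[...,:2]/q[...,2:];r=(a**2).sum(-1,keepdims=True);a=a*(1+c['k1']*r)
    return a*[float(c['fx']),float(c['fy'])]+[float(c['cx']),float(c['cy'])]
E
python3 - <<'E'
from h import *
c=dict(np.load('side3.npz'));W=cloud(c);o=get_obs();p=np.array(o['position'])
for X in (p,p-[0,0,.011],p+[0,0,.013],[*ARM,.07],[*ARM+.15*ax(PA),.07],[*ARM-.15*ax(PA),.07]):
    q=proj(c,X);print(np.round(X,3),q.round(1),'crop',((q-[280,110])*2.857).round())
for v in range(188,212,3): print(v,[tuple((W[v,u]*1000).round().tolist()) for u in (343,346,349)])
E
```

```text
[ 0.646 -0.085  0.057] [345. 205.] crop [186. 272.]
[ 0.646 -0.085  0.046] [344.9 207.6] crop [185. 279.]
[ 0.646 -0.085  0.07 ] [345.1 202. ] crop [186. 263.]
[ 0.647 -0.085  0.07 ] [345.5 202. ] crop [187. 263.]
[0.633 0.064 0.07 ] [323.4 180.8] crop [124. 202.]
[ 0.661 -0.234  0.07 ] [371.  226.4] crop [260. 333.]
188 [(631.0, -93.0, 138.0), (639.0, -100.0, 140.0), (652.0, -96.0, 134.0)]
191 [(632.0, -93.0, 126.0), (640.0, -98.0, 127.0), (654.0, -94.0, 120.0)]
194 [(633.0, -91.0, 112.0), (641.0, -98.0, 114.0), (653.0, -97.0, 110.0)]
197 [(636.0, -87.0, 96.0), (643.0, -94.0, 99.0), (654.0, -96.0, 96.0)]
200 [(641.0, -77.0, 75.0), (643.0, -95.0, 87.0), (711.0, 5.0, -2.0)]
203 [(638.0, -84.0, 68.0), (647.0, -89.0, 68.0), (656.0, -94.0, 69.0)]
206 [(636.0, -88.0, 58.0), (639.0, -104.0, 69.0), (648.0, -109.0, 69.0)]
209 [(639.0, -84.0, 42.0), (637.0, -109.0, 60.0), (642.0, -120.0, 66.0)]
```

The closed fingertips appear just above the arm's top, higher than expected. I'll raise, open, and measure the real tip height in both states.

Scaled: -0.06 m is -0.1, -0.04 m is -0.0667.

Request:
move_arm(
  plan=[
    {"delta_pos": [0,0,-0.0667],"turn": [0,0,0],"fingers": 1},
    {"delta_pos": [0,0,-0.1],"turn": [0,0,0],"fingers": 1},
    {"delta_pos": [0,0,-0.1],"turn": [0,0,0],"fingers": 1},
    {"delta_pos": [0,0,-0.1],"turn": [0,0,0],"fingers": 1},
  ],
)

```text
clock: 3.9
position: [0.6452, -0.0847, 0.1161]
ee_rot: [0.675, 0.738, -0.001, 0.001]
ft_force: [0.5, -0.4, -0.3]
grip_width: 0.003
grasp_force: 0.0
```

```bash
cat > tip.py <<'E'
from h import *
import sys
c=snap('side',sys.argv[1]);W=cloud(c);o=get_obs();p=np.array(o['position']);print(p.round(4),o['grip_width'],o['ft_force'])
m=(abs(W[...,0]-p[0])<.075)&(abs(W[...,1]-p[1])<.03)&(W[...,2]>.085)&(W[...,2]<.26)
n,l,s,ce=cv2.connectedComponentsWithStats(m.astype(np.uint8))
for i in range(1,n):
    if s[i,4]>5:
        P=W[l==i];k=np.argsort(P[:,2])[:8];print(s[i,4],(P[k]*1000).round().tolist())
for dz in (-.011,0,.011,.022,.033): q=proj(c,p+[0,-.011,dz]);print(dz,q.round(1))
u,v=proj(c,p+[0,-.011,.01]).round().astype(int);g=c['color'].mean(2).astype(int)
for r in range(v-9,v+9): print(r,g[r,u-12:u+13])
E
python3 tip.py side4
```

```text
[ 0.6451 -0.0847  0.1158] -0.0013929907531013937 [-0.35698786  0.2889827  -0.25941254]
587 [[641.0, -96.0, 145.0], [640.0, -89.0, 145.0], [643.0, -92.0, 146.0], [651.0, -97.0, 147.0], [651.0, -91.0, 147.0], [658.0, -91.0, 149.0], [646.0, -99.0, 150.0], [640.0, -90.0, 150.0]]
-0.011 [346.8 195.6]
0 [346.9 192.9]
0.011 [347.  190.2]
0.022 [347.1 187.5]
0.033 [347.2 184.7]
181 [40 45 44 43 43 46 45 24 17 13 23 64 82 40 82 38 25 38 33 34 30 36 38 40
 34]
182 [40 46 40 42 40 39 42 22 11 13 18 63 83 38 86 42 33 34 33 39 31 35 41 36
 37]
183 [38 35 37 31 34 42 41 22 13 13 26 66 85 41 85 50 38 38 42 40 39 34 36 36
 34]
184 [33 32 33 29 32 40 36 29 20 15 30 63 85 40 82 55 40 44 40 51 40 44 38 39
 35]
185 [24 24 32 32 28 30 31 31 31 25 31 74 84 40 71 52 42 38 37 41 47 46 44 40
 41]
186 [31 31 27 29 29 34 36 41 33 36 47 73 66 36 57 41 38 40 34 39 41 41 40 39
 33]
187 [69 31 36 30 28 34 35 34 36 34 41 54 48 45 39 36 44 47 40 41 39 39 37 36
 29]
188 [165  72  31  33  35  32  28  33  34  30  37  32  38  39  36  44  44  42
  41  36  39  46  37  28  29]
189 [216 163  66  34  30  32  32  30  36  34  
[... 323 characters left out ...]
  27  32  33  30  29  29  32
  38  34  28  28  32  32  29]
193 [232 230 207 226 239 205  95  30  28  25  25  25  29  32  34  29  33  30
  36  38  31  30  33  32  33]
194 [232 231 217 230 236 239 203  93  33  23  26  28  28  34  30  27  30  30
  26  29  29  29  28  34  32]
195 [199 235 233 232 231 233 226 205 105  41  21  26  30  26  31  30  28  25
  30  32  33  29  32  33  33]
196 [132 197 233 219 229 203 228 238 207 114  40  25  24  25  29  32  34  38
  28  37  33  30  26  32  34]
197 [ 96 134 190 216 232 213 231 234 238 205 117  44  21  26  28  29  34  37
  30  29  31  38  35  38  39]
198 [ 98 103 122 191 234 231 234 233 231 208 197 117  41  28  32  31  29  31
  25  29  31  33  27  33  37]
```

The shut fingertips are actually about 23 mm behind (above) the reported TCP, not 11 mm ahead, based on image edge row 187 and depth at about 0.145. I'll use this measured offset.

Scaled: 0.093 m is 0.155, 0.09 m is 0.15, -0.006 rad is -0.0019.

Request:
move_arm(
  plan=[
    {"delta_pos": [0,0.0017,0],"turn": [0,0,-0.0019],"fingers": 0},
    {"delta_pos": [0,0.0017,0],"turn": [0,0,-0.0019],"fingers": 0},
    {"delta_pos": [0,0.0017,0],"turn": [0,0,-0.0019],"fingers": 0},
    {"delta_pos": [0,0.0017,0],"turn": [0,0,-0.0019],"fingers": 0},
    {"delta_pos": [0,0.0017,0.05],"turn": [0,0,-0.0019],"fingers": 0},
    {"delta_pos": [0,0.0017,0.0833],"turn": [0,0,-0.0019],"fingers": 0},
    {"delta_pos": [0,0.0017,0.1083],"turn": [0,0,-0.0019],"fingers": 0},
    {"delta_pos": [0,0.0017,0.1333],"turn": [0,0,-0.0019],"fingers": 0},
    {"delta_pos": [0,0.0017,0.15],"turn": [0,0,-0.0019],"fingers": 0},
    {"delta_pos": [0,0.0017,0.155],"turn": [0,0,-0.0019],"fingers": 0},
    {"delta_pos": [0,0.0017,0.155],"turn": [0,0,-0.0019],"fingers": 0},
  ],
)

```text
clock: 5.32
position: [0.647, -0.0848, 0.0244]
ee_rot: [0.673, 0.74, -0.001, 0.001]
ft_force: [-0.7, -0.0, -0.3]
grip_width: 1.003
grasp_force: 0.0
```

Request:
move_arm(
  plan=[
    {"delta_pos": [0,0,0],"turn": [0,0,0],"fingers": 0.4},
    {"delta_pos": [0,0,0],"turn": [0,0,0],"fingers": 0.6},
    {"delta_pos": [0,0,0],"turn": [0,0,0],"fingers": 0.8},
    {"delta_pos": [0,0,0],"turn": [0,0,0],"fingers": 1},
    {"delta_pos": [0,0,0],"turn": [0,0,0],"fingers": 1},
    {"delta_pos": [0,0,0],"turn": [0,0,0],"fingers": 1},
    {"delta_pos": [0,0,0],"turn": [0,0,0],"fingers": 1},
  ],
  force=50,
)

```text
clock: 6.2
position: [0.6472, -0.0849, 0.0247]
ee_rot: [0.673, 0.74, -0.001, 0.002]
ft_force: [1.0, -0.3, 5.4]
grip_width: 0.269
grasp_force: 50.3
```

```bash
python3 - <<'E'
from h import *
goal(ARM,.022,PA);o=get_obs();print(o['ft_force'],o['torque'],o['grip_width'],o['grasp_force'])
E
```

```text
d [-0.0001 -0.0002  0.0027] turn [ 0.001   0.0033 -0.0003] t 6.2 p [ 0.6472 -0.0849  0.0247]
[ 1.02621195 -0.34926271  5.37503096] [-0.0272674  -0.12326399 -0.01115823] 0.2693561325056047 50.29082715511322
```

Gripped (23 mm). Lift 5 mm and read the wrench.

Request:
move_arm(
  plan=[
    {"delta_pos": [0,0,-0.0033],"turn": [0,0,0],"fingers": 1},
    {"delta_pos": [0,0,-0.0067],"turn": [0,0,0],"fingers": 1},
    {"delta_pos": [0,0,-0.0083],"turn": [0,0,0],"fingers": 1},
    {"delta_pos": [0,0,-0.0083],"turn": [0,0,0],"fingers": 1},
    {"delta_pos": [0,0,-0.0083],"turn": [0,0,0],"fingers": 1},
  ],
)

```text
clock: 6.82
position: [0.6466, -0.0848, 0.029]
ee_rot: [0.673, 0.74, -0.001, 0.001]
ft_force: [0.7, 1.0, -5.3]
grip_width: 0.269
grasp_force: 49.2
```

```bash
cat > tilt.py <<'E'
from h import *
import sys
o=get_obs();print(o['clock'],np.round(o['position'],4),np.round(o['ft_force'],2),np.round(o['torque'],3),o['grasp_force'])
for n in ('side','top'):
    W=cloud(snap(n,n+sys.argv[1]));xy=np.array(o['position'][:2]);p=float(sys.argv[2]) if len(sys.argv)>2 else PA
    c0=np.array(eval(sys.argv[3])) if len(sys.argv)>3 else ARM
    d=W[...,:2]-c0;s=d@ax(p);t=d@np.array([np.cos(p),np.sin(p)])
    m=(abs(t)<.009)&(abs(s)<.19)&(W[...,2]>.045)&(W[...,2]<.17)&(abs((W[...,:2]-xy)@ax(p))>.06)
    q=np.polyfit(s[m],W[...,2][m],1)
    for _ in range(6):
        k=m&(abs(np.polyval(q,s)-W[...,2])<.006);q=np.polyfit(s[k],W[...,2][k],1)
    print(n,k.sum(),'slope',q[0].round(4),'z0',q[1].round(4),s[k].min().round(3),s[k].max().round(3))
E
python3 tilt.py a
```

```text
6.825 [ 0.6466 -0.0848  0.029 ] [ 0.71  1.01 -5.34] [-0.323 -0.04   0.031] 49.17689859867096
side 147 slope -0.0036 z0 0.0749 -0.162 0.158
top 233 slope -0.0029 z0 0.0748 -0.159 0.16
```

Weight ~5.4 N, held level; the moment puts the balance ~+60 mm towards red. Average several readings.

```bash
cat > avg.py <<'E'
from h import *
A=[]
for i in range(16): camera('top');o=get_obs();A.append(np.r_[o['ft_force'],o['torque']])
A=np.array(A);m=A.mean(0);print(o['clock'],np.round(o['position'],4),m.round(3),A.std(0).round(3));print('off',-m[3]/5.4 if 0 else m[3]/m[2], (m[3]-.017)/m[2])
E
python3 avg.py
```

```text
7.725 [ 0.6468 -0.0848  0.0292] [ 0.078  0.026 -5.107 -0.338 -0.029  0.011] [0.412 0.411 0.325 0.031 0.024 0.022]
off 0.06620842338098232 0.06953728786173562
```

Scaled: 0.066 m is 0.11, 0.005 m is 0.0083.

Request:
move_arm(
  plan=[
    {"delta_pos": [0,0,0.0033],"turn": [0,0,0],"fingers": 1},
    {"delta_pos": [0,0,0.0067],"turn": [0,0,0],"fingers": 1},
    {"delta_pos": [0,0,0.0083],"turn": [0,0,0],"fingers": 1},
    {"delta_pos": [0,0,0.0083],"turn": [0,0,0],"fingers": 0.6},
    {"delta_pos": [0,0,0.0083],"turn": [0,0,0],"fingers": 0.3},
    {"delta_pos": [0,0,0.005],"turn": [0,0,0],"fingers": 0.3},
    {"delta_pos": [0.0333,0,0.0017],"turn": [0,0,0],"fingers": 0.3},
    {"delta_pos": [0.075,0,0],"turn": [0,0,0],"fingers": 0.3},
    {"delta_pos": [0.11,0,0],"turn": [0,0,0],"fingers": 0.3},
    {"delta_pos": [0.11,0,0],"turn": [0,0,0],"fingers": 0.3},
    {"delta_pos": [0.11,0,0],"turn": [0,0,0],"fingers": 0.3},
  ],
)

```text
clock: 9.1
position: [0.6407, -0.02, 0.0289]
ee_rot: [0.673, 0.739, -0.001, 0.001]
ft_force: [0.1, -0.4, -0.3]
grip_width: 0.699
grasp_force: 0.0
```

```bash
python3 - <<'E'
from h import *
goal(ARM+.065*ax(PA),.029,PA);o=get_obs();print(o['ft_force'],o['torque'],o['grip_width'],o['grasp_force'])
E
```

```text
d [-0.0003  0.0002 -0.0001] turn [-0.0001  0.0038 -0.0008] t 9.1 p [ 0.6407 -0.02    0.0289]
[ 0.14911295 -0.39420429 -0.31618332] [-0.07468437 -0.02195751 -0.01554643] 0.699056330551862 0.0
```

```bash
python3 tilt.py b; python3 avg.py
```

```text
9.1 [ 0.6407 -0.02    0.0289] [ 0.15 -0.39 -0.32] [-0.075 -0.022 -0.016] 0.0
side 179 slope 0.0036 z0 0.0709 -0.163 0.149
top 277 slope 0.0017 z0 0.0702 -0.16 0.16
10.0 [ 0.6406 -0.0191  0.029 ] [ 0.088 -0.134 -0.023  0.017  0.005  0.001] [0.594 0.562 0.539 0.033 0.03  0.035]
off -0.7169302388128455 0.007395821070690042
```

Scaled: -0.008 m is -0.0133, -0.005 m is -0.0083.

Request:
move_arm(
  plan=[
    {"delta_pos": [0,0,0],"turn": [0,0,0],"fingers": 0.6},
    {"delta_pos": [0,0,0],"turn": [0,0,0],"fingers": 0.8},
    {"delta_pos": [0,0,0],"turn": [0,0,0],"fingers": 1},
    {"delta_pos": [0,0,0],"turn": [0,0,0],"fingers": 1},
    {"delta_pos": [0,0,0],"turn": [0,0,0],"fingers": 1},
    {"delta_pos": [0,0,-0.0033],"turn": [0,0,0],"fingers": 1},
    {"delta_pos": [0,0,-0.0083],"turn": [0,0,0],"fingers": 1},
    {"delta_pos": [0,0,-0.0133],"turn": [0,0,0],"fingers": 1},
    {"delta_pos": [0,0,-0.0133],"turn": [0,0,0],"fingers": 1},
    {"delta_pos": [0,0,-0.0133],"turn": [0,0,0],"fingers": 1},
  ],
  force=50,
)

```text
clock: 11.25
position: [0.6405, -0.0191, 0.0369]
ee_rot: [0.673, 0.74, -0.001, 0.001]
ft_force: [-0.8, -0.3, -5.3]
grip_width: 0.272
grasp_force: 49.4
```

```bash
python3 tilt.py c; python3 avg.py;python3 -c "
from h import *
print(get_obs()['grip_width'],get_obs()['grasp_force'])"
```

```text
11.25 [ 0.6405 -0.0191  0.0369] [-0.85 -0.29 -5.33] [-0.008  0.011 -0.036] 49.396013617515564
side 188 slope 0.0048 z0 0.0785 -0.162 0.145
top 286 slope 0.002 z0 0.0778 -0.158 0.16
12.15 [ 0.6406 -0.0191  0.037 ] [ 7.600e-02  3.700e-02 -5.165e+00 -4.000e-03 -4.000e-03 -1.100e-02] [0.482 0.527 0.464 0.027 0.036 0.026]
off 0.0008329051013980882 0.004124408935738378
0.26701099398201106 49.39673960208893
```

Balance is within ~2 mm of this grip (towards red). Lift, then carry to above the stand.

```bash
python3 - <<'E'
from h import *
S=np.array([.4506,.001])-.002*ax(PS)
goal(S,.105,PS)
E
```

```text
d [ 0.0356 -0.1871 -0.0681] turn [-0.0001  0.0031 -0.0875] t 12.15 p [ 0.6406 -0.0191  0.037 ]
```

Scaled: -0.187 m is -0.3117, -0.05 m is -0.0833, -0.0875 rad is -0.0279.

Request:
move_arm(
  plan=[
    {"delta_pos": [0,0,-0.0333],"turn": [0,0,0],"fingers": 1},
    {"delta_pos": [0,0,-0.075],"turn": [0,0,0],"fingers": 1},
    {"delta_pos": [0,-0.0083,-0.1083],"turn": [0,0,-0.0032],"fingers": 1},
    {"delta_pos": [0.0067,-0.0417,-0.1133],"turn": [0,0,-0.0064],"fingers": 1},
    {"delta_pos": [0.015,-0.0833,-0.1133],"turn": [0,0,-0.0095],"fingers": 1},
    {"delta_pos": [0.025,-0.1333,-0.1133],"turn": [0,0,-0.0143],"fingers": 1},
    {"delta_pos": [0.035,-0.1833,-0.1133],"turn": [0,0,-0.0191],"fingers": 1},
    {"delta_pos": [0.045,-0.2333,-0.1133],"turn": [0,0,-0.0223],"fingers": 1},
    {"delta_pos": [0.0533,-0.275,-0.1133],"turn": [0,0,-0.0255],"fingers": 1},
    {"delta_pos": [0.0583,-0.3,-0.1133],"turn": [0,0.0006,-0.0277],"fingers": 1},
    {"delta_pos": [0.0593,-0.3117,-0.1133],"turn": [0,0.0006,-0.0279],"fingers": 1},
    {"delta_pos": [0.0593,-0.3117,-0.1133],"turn": [0,0.0006,-0.0279],"fingers": 1},
  ],
)

```text
clock: 13.65
position: [0.4514, -0.0012, 0.1053]
ee_rot: [0.64, 0.768, -0.0, 0.001]
ft_force: [0.3, -0.4, -6.0]
grip_width: 0.265
grasp_force: 50.0
```

```bash
python3 tilt.py d .1815 '[.4626,-.0653]'; python3 - <<'E'
from h import *
S=np.array([.4506,.001])-.002*ax(PS)
goal(S,.057,PS)
W=cloud(dict(np.load('topd.npz')));t=(W[...,2]>.1)&(W[...,2]<.125)&(abs(W[...,0]-.46)<.1)&(W[...,1]<-.06)&(W[...,1]>-.26)
P=W[t];print(cv2.minAreaRect(P[:,:2].astype(np.float32)*1000))
c=dict(np.load('sided.npz'))
a=cv2.resize(c['color'][130:280,240:400,::-1],(800,600)[:2] if 0 else (640,600));cv2.imwrite('pics/s4.png',a)
E
```

```text
13.65 [ 0.4514 -0.0012  0.1053] [ 0.29 -0.37 -5.95] [-0.013  0.008 -0.03 ] 50.00621795654297
side 221 slope 0.001 z0 0.1466 -0.165 0.152
top 363 slope 0.0011 z0 0.1462 -0.159 0.159
d [ 0.0002 -0.0008  0.0481] turn [ 0.0006  0.001  -0.0002] t 13.75 p [ 0.4518 -0.001   0.1051]
((490.76531982421875, -152.46334838867188), (0.20871567726135254, 128.01036071777344), 10.331202507019043)
```

View pics/s4.png

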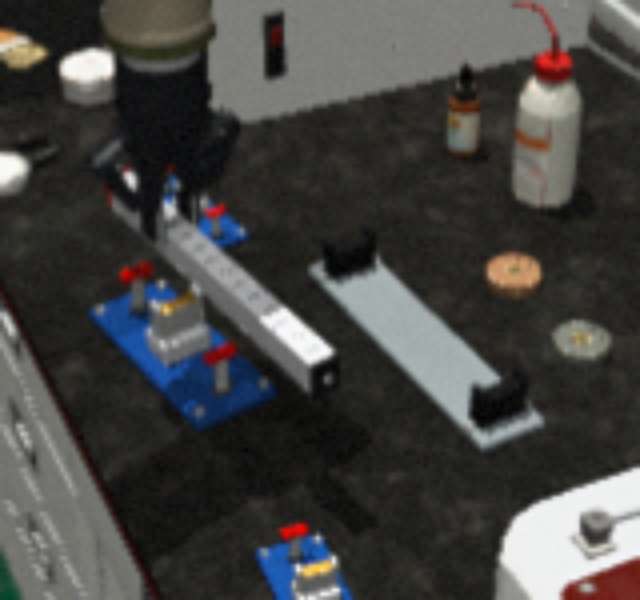

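The arm is held level above the large stand (saddle at about (178,325)); the rack is empty. Check lateral alignment, then lower.

```bash
python3 - <<'E'
from h import *
for n in('topd','sided'):
    W=cloud(dict(np.load(n+'.npz')));n_=np.array([np.cos(PS),np.sin(PS)])
    d=W[...,:2]-[.4506,.001];s=d@ax(PS);t=d@n_
    m=(W[...,2]>.138)&(W[...,2]<.153)&(s<-.06)&(s>-.25)&(abs(t)<.03)
    q=np.polyfit(s[m],t[m],1);r=cv2.minAreaRect(np.c_[s[m],t[m]].astype(np.float32)*1000)
    print(n,m.sum(),'mean t',t[m].mean().round(4),'at s=0',q[1].round(4),'slope',q[0].round(4),r)
E
```

```text
topd 423 mean t 0.0001 at s=0 0.0002 slope 0.0005 ((-153.11880493164062, -0.17823028564453125), (147.3413543701172, 24.156078338623047), 0.02484869956970215)
sided 329 mean t -0.0016 at s=0 -0.0011 slope 0.0034 ((-146.1865692138672, 0.014619827270507812), (25.826404571533203, 172.20767211914062), 89.93526458740234)
```

Scaled: 0.04 m is 0.0667, 0.0002 m is 0.0003, 0.001 rad is 0.0003.

Request:
move_arm(
  plan=[
    {"delta_pos": [0.0003,-0.0013,0.025],"turn": [0,0.0003,0],"fingers": 1},
    {"delta_pos": [0.0003,-0.0013,0.0467],"turn": [0,0.0003,0],"fingers": 1},
    {"delta_pos": [0.0003,-0.0013,0.0583],"turn": [0,0.0003,0],"fingers": 1},
    {"delta_pos": [0.0003,-0.0013,0.0667],"turn": [0,0.0003,0],"fingers": 1},
    {"delta_pos": [0.0003,-0.0013,0.0667],"turn": [0,0.0003,0],"fingers": 1},
  ],
)

```text
clock: 14.38
position: [0.4501, -0.0009, 0.0646]
ee_rot: [0.64, 0.768, -0.0, -0.0]
ft_force: [0.7, -0.1, -4.9]
grip_width: 0.27
grasp_force: 50.0
```

Aligned to within about 1 mm laterally. The underside is now at about 76 mm; lowering slowly to ~61 mm.

Scaled: 0.014 m is 0.0233, 0.013 m is 0.0217.

Request:
move_arm(
  plan=[
    {"delta_pos": [0,0,0.0067],"turn": [0,0,0],"fingers": 1},
    {"delta_pos": [0,0,0.0133],"turn": [0,0,0],"fingers": 1},
    {"delta_pos": [0,0,0.0183],"turn": [0,0,0],"fingers": 1},
    {"delta_pos": [0,0,0.0217],"turn": [0,0,0],"fingers": 1},
    {"delta_pos": [0,0,0.0233],"turn": [0,0,0],"fingers": 1},
    {"delta_pos": [0,0,0.0233],"turn": [0,0,0],"fingers": 1},
  ],
)

```text
clock: 15.12
position: [0.4503, -0.001, 0.0509]
ee_rot: [0.64, 0.768, -0.0, -0.0]
ft_force: [0.2, 0.3, -4.9]
grip_width: 0.268
grasp_force: 50.0
```

```bash
python3 tilt.py e .1815 '[.4626,-.0653]'; python3 avg.py
```

```text
15.125 [ 0.4503 -0.001   0.0509] [ 0.19  0.28 -4.92] [-0.039  0.033 -0.032] 50.01759052276611
side 207 slope 0.0065 z0 0.0923 -0.163 0.151
top 338 slope 0.0039 z0 0.092 -0.159 0.159
16.025 [ 0.4502 -0.001   0.0509] [ 1.100e-01 -2.600e-02 -5.313e+00 -1.200e-02 -8.000e-03 -1.000e-03] [0.29  0.343 0.377 0.023 0.026 0.019]
off 0.002260128372338465 0.005459674685035508
```

Not touching yet. Shift 1.5 mm along the arm per the averaged moment, then descend in fine steps.

Scaled: 0.0025 m is 0.0042, -0.0015 m is -0.0025.

Request:
move_arm(
  plan=[
    {"delta_pos": [-0.0025,0,0],"turn": [0,0,0],"fingers": 1},
    {"delta_pos": [-0.0025,0,0.0017],"turn": [0,0,0],"fingers": 1},
    {"delta_pos": [-0.0025,0,0.0033],"turn": [0,0,0],"fingers": 1},
    {"delta_pos": [-0.0025,0,0.0042],"turn": [0,0,0],"fingers": 1},
    {"delta_pos": [-0.0025,0,0.0042],"turn": [0,0,0],"fingers": 1},
  ],
)

```text
clock: 16.65
position: [0.4506, -0.0025, 0.0485]
ee_rot: [0.64, 0.768, -0.0, 0.0]
ft_force: [-0.7, -0.6, -1.6]
grip_width: 0.268
grasp_force: 50.4
```

```bash
python3 avg.py
```

```text
17.45 [ 0.4506 -0.0025  0.0484] [-0.988 -0.46  -1.533 -0.158  0.241  0.008] [0.416 0.52  0.539 0.04  0.032 0.025]
off 0.10288950924847347 0.11398127266882317
```

Contact: ~3.7 N transferred, matching a 0.6 mm spring sink. Lower 0.3 mm more and let go.

Scaled: 0.0003 m is 0.0005.

Request:
move_arm(
  plan=[
    {"delta_pos": [0,0,0.0005],"turn": [0,0,0],"fingers": 1},
    {"delta_pos": [0,0,0.0005],"turn": [0,0,0],"fingers": 0.9},
    {"delta_pos": [0,0,0.0005],"turn": [0,0,0],"fingers": 0.7},
    {"delta_pos": [0,0,0.0005],"turn": [0,0,0],"fingers": 0.6},
    {"delta_pos": [0,0,0.0005],"turn": [0,0,0],"fingers": 0.5},
    {"delta_pos": [0,0,0.0005],"turn": [0,0,0],"fingers": 0.4},
    {"delta_pos": [0,0,0.0005],"turn": [0,0,0],"fingers": 0.4},
  ],
  force=20,
)

```text
clock: 18.32
position: [0.4506, -0.0025, 0.0481]
ee_rot: [0.64, 0.768, -0.0, 0.0]
ft_force: [1.5, 0.2, -0.4]
grip_width: 0.6
grasp_force: 0.0
```

```bash
python3 tilt.py f .1815 '[.4626,-.0668]'; python3 tilt.py g .1815 '[.4626,-.0668]'
```

```text
18.325 [ 0.4506 -0.0025  0.0481] [ 1.53  0.2  -0.38] [-0.016 -0.032 -0.032] 0.0
side 211 slope 0.0018 z0 0.0897 -0.165 0.153
top 332 slope 0.0013 z0 0.0893 -0.16 0.159
18.425 [ 0.4505 -0.0025  0.0481] [-0.2  -0.3   0.42] [-0.    -0.025  0.037] 0.0
side 207 slope 0.0033 z0 0.0899 -0.162 0.154
top 331 slope 0.0006 z0 0.0892 -0.16 0.159
```

Level and free. Retreat upward and verify.

Scaled: -0.1 m is -0.1667, -0.07 m is -0.1167.

Request:
move_arm(
  plan=[
    {"delta_pos": [0,0,-0.0083],"turn": [0,0,0],"fingers": 0.3},
    {"delta_pos": [0,0,-0.025],"turn": [0,0,0],"fingers": 0.2},
    {"delta_pos": [0,0,-0.0583],"turn": [0,0,0],"fingers": 0.2},
    {"delta_pos": [0,0,-0.1167],"turn": [0,0,0],"fingers": 0.2},
    {"delta_pos": [0,0,-0.1667],"turn": [0,0,0],"fingers": 0.2},
    {"delta_pos": [0,0,-0.1667],"turn": [0,0,0],"fingers": 0.2},
    {"delta_pos": [0,0,-0.1667],"turn": [0,0,0],"fingers": 0.2},
    {"delta_pos": [0,0,-0.1667],"turn": [0,0,0],"fingers": 0.2},
  ],
)

```text
clock: 19.52
position: [0.45, -0.0025, 0.1474]
ee_rot: [0.64, 0.768, -0.0, -0.001]
ft_force: [-0.6, -0.2, -0.1]
grip_width: 0.8
grasp_force: 0.0
```

```bash
python3 tilt.py h .1815 '[.4626,-.0668]'; python3 -c "
import cv2;a=cv2.imread('pics/sideh.png')[130:280,240:400];cv2.imwrite('pics/s5.png',cv2.resize(a,(640,600)))"
```

```text
19.525 [ 0.45   -0.0025  0.1474] [-0.57 -0.2  -0.15] [ 0.021  0.015 -0.006] 0.0
side 226 slope 0.0007 z0 0.0898 -0.165 0.156
top 297 slope 0.0003 z0 0.0894 -0.16 0.159
```

View pics/s5.png

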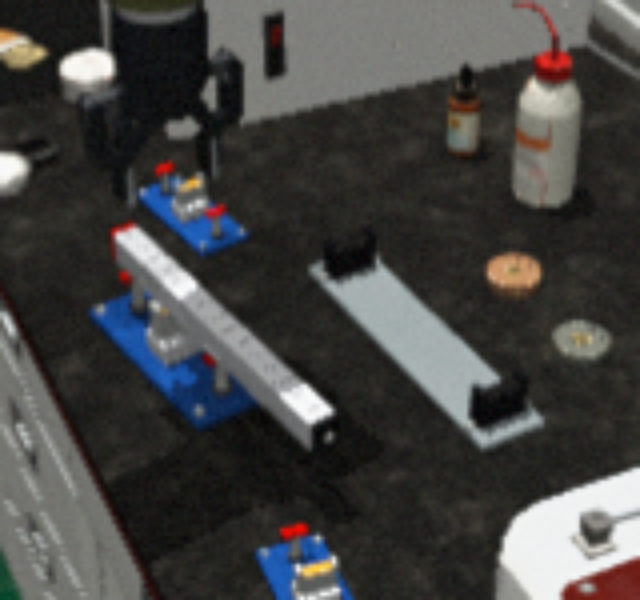

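The arm rests level on the saddle (around (165,330)), clear of the gripper; slope <0.001, top at 89.5 mm.

```bash
python3 -c "
from workcell import hand_in
print(hand_in())"
```

```text
the job is handed in; nothing more can be done
None
```

The loading arm balances level on the large stand's saddle by itself, with its balance point about 69 mm from the middle towards the red cap, and the job was handed in at about 20 s; the judge returned no result.

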